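# Uncouple the flushing plug from the detergent doser

## Robot

A 6-joint arm with a two-finger parallel gripper is mounted at the origin on the work surface. World frame = base frame: x ahead of the robot, y to its left, z up, the work surface at z = 0. Lengths are in m, angles in rad, forces in N, time in s.
With the tool pointing down it reaches from about 0.375 to 0.9 m from the base axis. Payload 3.1 kg.
Tool frame: the origin (TCP) lies between the finger pads; the fingertips stand 22 mm ahead of it and the grasp point (between the pads) lies 3 mm ahead of it; z points along the fingers, y is the line along which they close (so a half turn about z gives the same grasp; the last joint's range is limited). The gripper opens to 87 mm and grips with 3 to 60 N. Pads are 19 mm wide; open, the fingers measure 117 mm over their backs; the gripper's body (75 mm by 190 mm) begins 51 mm behind the grasp point.
Start: joints at [0.99, 0.527, 1.433, -0, 1.181, -0.178], TCP at [0.245, 0.575, 0.245] pointing down, gripper open.
Joint ranges: [-3.08, 3.08], [-0.75, 2.2], [0.22, 2.44], [-1.43, 4.57], [0, 2.65], [-2.85, 2.85]. Speed limits (rad/s): [2.79, 2.79, 3.14, 3.14, 3.14, 3.14].

## Interface

Orientations are given as a unit quaternion [x, y, z, w].
In Python, from workcell import ctrl, imaging gives the robot as it stands. The module is installed in compiled form; this text tells all that it offers.
- The arm moves only by the shell command python3 -m creep 'ROWS' [OPENING] [FORCE]. ROWS is a JSON object of lists of equal length, an entry for each row: "translation": the shift along the world's x, y, z in mm, a list of three; "rot": the turn, a rotation vector about the world's x, y, z in rad, a list of three. A call has 1 to 20 rows; each row shifts and turns the commanded pose from where the row before left it; what a row does not reach is not made up. A row lasts 1/12 s, in which the tool goes at most 41.7 mm and 7.16 degrees, less where a joint would pass 70% of its speed; a pose out of reach is approached as far as the arm can. A call is refused whole if a number of a shift passes 41.7 or a number of a turn 0.125, either way. A call with a gripper value outside its range is refused whole. OPENING is the opening, from -1 (shut) to 1 (fully open), set as the call begins (- or left out, the last holds). The fingers move at their own pace and stop on an object; FORCE is the grip in N (left out, the last holds). Time passes only in rows, so rows that do not move let the fingers close. It gives the time, the measured TCP pose, the force, the opening and the grip force at its end, in the units of the state.
- ctrl.get_obs(): the state, without advancing time (a new reading comes with each control period).
- imaging.snapshot(name): name is "scene" or "top"; returns a dict with "color" (480x640x3 uint8, red, green, blue), "depth" (480x640 float32, m along the optical axis (not along the pixel's ray), 0 where there is no reading), "mtx" (3x3 intrinsics, pixels), "R" (3x3) and "t" (3): a world point X has camera coordinates R X + t. Camera axes: x right, y down, z forward; pixel columns grow to the right and rows downward; lengths in m; the calibration is good to about 2 mm. A picture is of the moment at which its call begins.
- ctrl.finish_job(): hands the job in; it is judged then, once.
The state is a dict: "time": time; "q": joint angles; "qvel": joint speeds; "joint_torque": joint torques, N m; "eef_pos": TCP position; "tool_rot": TCP orientation; "wrist_force": force on the tool from outside, world axes, zero at the start; "moment": the same for the moment, N m; "finger_gap": opening from 0.0 (shut) to 1.0 (fully open); "gripper_force": force on a finger pad.
Only numpy, scipy, OpenCV 4.12 (cv2) and the standard library are available. Lean on these libraries where they do the work, as an engineer would, in place of code of your own. Each camera call takes 0.05 s, during which the arm holds its last target. There are 200 camera calls.

## Task

On the laundry counter, the flushing plug is locked in the quick coupling of the detergent dosing block. Push the coupling's sprung sleeve down to unlock it, draw the plug out so that the sleeve springs back up, and park the plug, stem down and fully home, in the larger hole of the grey rest. Be gentle: do not force the sleeve hard against its stop, yank at the locked plug or ram it into the rest, and do not disturb the other things on the counter.

Things in the scene. Friction and masses are not known exactly. Their poses are not given: they have to be found in the camera images.
- coupler: Fixed aluminium dosing block, 104 x 84 x 50 mm on a 130 x 100 x 8 mm foot plate, with a pipe stub 36 mm long out of its +x side and an upright quick coupling on top. Origin: centre of its underside; z is up, along the coupling's axis. Inside, four dogs hold the plug by its groove; they draw back as the sleeve goes down. Press on it with less than 25 N, pull the plug against it with less than 40.
- mouth (a point): On the coupling's axis, at the top rim of its fixed core (29 mm outside, 21.5 mm bore), 100 mm above the block's underside, hidden inside the sleeve. The seated plug's shoulder rests on this rim. While the plug is drawn out, the dogs ride on its collar (drag up to 15 N) and hold the sleeve about 6 mm down; once it is out the sleeve springs home.
- sleeve (a joint): Travel of the locking sleeve, m: 0 = up (home, plug locked), 0.011 = down on its hard stop. Spring: about 5 N to start, 11 N just before the stop, then steep. The plug is free from 0.008 down; sleeve and plug may then rise together. Its flange to press, astride the barrel, is a ring 66 mm outside, 32 mm inside, 8 mm thick, clamped anywhere from 15 to 29 mm (its top) above mouth: feel for it.
- plug: Loose plug, 91 mm long, about 0.22 kg, upright in the coupling. Origin: centre of its bottom end; z up its axis. Stem 20 mm diameter, 34 mm long (first 4 mm 17 mm; locking groove at 12 to 20 mm); above a flat shoulder, a barrel to grip, 28 mm diameter, from 34 to 88 mm; then a 20 mm button, 3 mm high. Seated, its origin is 34 mm below mouth; 25 to 39 mm of barrel stand above the flange.
- rest: Fixed grey plastic rest, 90 x 150 x 55 mm (x, y, z of its own frame), with two upright holes in its top. Origin: centre of its underside.
- rest_hole0 (a point): Centre of the mouth of the larger hole, in the rest's top face, 55 mm above the counter: 22 mm diameter, 45 mm deep, with a 1 mm chamfer. It lies at (0, -32 mm) in the rest's frame. The parked plug's shoulder sits on the rest's top, its origin 34 mm below this point. The smaller hole, 72 mm away, holds the nozzle.
- nozzle: Loose brass nozzle, a pin 12 mm in diameter and 62 mm long with a 20 mm head, standing in the rest's smaller hole, its head above the rest. Bystander. Origin: its foot.
- bottle: White detergent bottle, 72 mm diameter, 210 mm high. Bystander. Origin: centre of its underside.
- jar: White jar, 80 mm diameter, 110 mm high. Bystander. Origin: centre of its underside.
- wrench: Steel wrench 170 mm long lying on the counter. Bystander. Origin: its middle, on the counter.
- cup: White measuring cup, 68 mm diameter, 60 mm high. Bystander. Origin: centre of its underside.
- nut: Brass ring nut, 38 mm diameter, 14 mm high, lying flat. Bystander. Origin: centre of its underside.
- brush: Brush 200 mm long lying on the counter. Bystander. Origin: its middle, on the counter.

How it is judged:
By the outcome, as a careful person would: the job done as asked, in the order asked, and still so for the second after the job is handed in, with the robot touching nothing.
It also fails if it takes over 59 s, if anything falls off the work surface, if the arm or the gripper's body presses on something with over 40 N, if the wrist force passes 120 N, or if a joint passes its speed limit or range.

## Working session

There is one attempt and no reset: what is moved stays moved. The work goes in short steps, Python scripts to look and compute and a shell command to move; the robot and the scene stay as the last step left them, time stands still between calls to the robot, and variables do not carry over. Pictures are saved under pics/ and viewed, at most 10 in all, crops included, and the job is handed in when it is done.

```bash
mkdir -p pics; python3 - <<'E'
from workcell import ctrl, imaging
import cv2, numpy as np
for n in ("scene","top"):
    s=imaging.snapshot(n); np.savez(f"pics/{n}0.npz",**s); cv2.imwrite(f"pics/{n}0.png",s["color"][:,:,::-1])
    print(n,-s["R"].T@s["t"],s["R"][2])
print(ctrl.get_obs())
E
```

```text
scene [1.06097754 0.20687614 0.95030144] [-0.45955616 -0.19626848 -0.86619098]
top [ 0.45628673 -0.00918909  1.06091783] [ 0.15677187  0.01672134 -0.98749328]
{'time': 0.1, 'q': array([ 9.89515549e-01,  5.28394145e-01,  1.43374963e+00, -5.77115022e-06,
        1.18140563e+00, -1.78502771e-01]), 'qvel': array([ 0.00095436, -0.00141125, -0.00083416,  0.00236646,  0.00050707,
       -0.00113975]), 'joint_torque': array([ 4.22271305e-04, -4.40985310e+01, -1.77149373e+01,  6.34676311e-02,
        5.33160672e-02, -3.87831608e-05]), 'eef_pos': array([0.24462216, 0.57447987, 0.24366439]), 'tool_rot': array([ 2.00029283e-01,  9.79789431e-01, -9.09607558e-04, -3.60321343e-04]), 'wrist_force': array([-0.06932671,  0.49330373, -0.34984778]), 'moment': array([ 0.05489388, -0.04498307,  0.00276818]), 'gripper_force': 0.0, 'finger_gap': 0.9984235256446851}
```

View pics/top0.png

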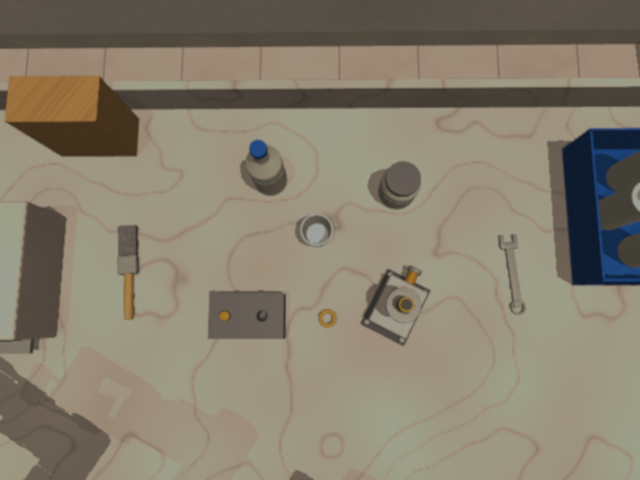

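View pics/scene0.png

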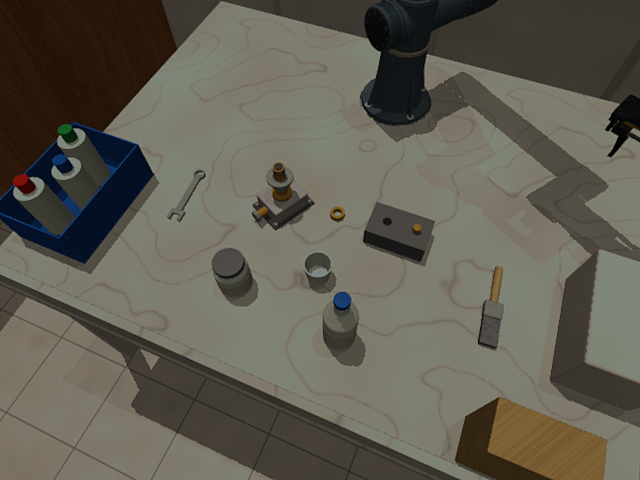

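Top view: plug button at about (405,303) with the flange around it, rest centre (246,315), large hole at (262,315), nozzle at (224,315). The scene view agrees with this. Next I measure these points.

```bash
cat > h.py <<'E'
import numpy as np, cv2
def cloud(s):
    d=s["depth"]; v,u=np.mgrid[:480,:640]
    P=np.stack([(u-s["mtx"][0,2])/s["mtx"][0,0]*d,(v-s["mtx"][1,2])/s["mtx"][1,1]*d,d],-1)
    W=(P-s["t"])@s["R"]; W[d==0]=np.nan; return W
def ray(s,u,v,z):
    r=s["R"].T@np.linalg.solve(s["mtx"],[u,v,1.]); c=-s["R"].T@s["t"]; return c+r*(z-c[2])/r[2]
E
python3 - <<'E'
from h import *
for n,(a,b),(c,d) in (("top",(365,255),(450,345)),("scene",(250,155),(315,230))):
    s=dict(np.load(f"pics/{n}0.npz")); W=cloud(s)
    p=W[b:d,a:c].reshape(-1,3); p=p[np.isfinite(p[:,2])]
    print(n,"hist",[(round(k,3),int(m)) for m,k in zip(*np.histogram(p[:,2],np.arange(.04,.18,.004))) if m])
    for lo,hi in ((.108,.135),(.146,.166),(.152,.166)):
        q=p[(p[:,2]>lo)&(p[:,2]<hi)]
        if len(q): print(lo,hi,len(q),q.mean(0).round(4),q.min(0).round(4),q.max(0).round(4),"med z",np.median(q[:,2]).round(4),cv2.minEnclosingCircle(q[:,:2].astype(np.float32)))
    W2=W.reshape(-1,3); m=(abs(W[:,:,2]-.055)<.005)
    m[:, :]&= (W[:,:,1]>.05)&(W[:,:,1]<.35)&(W[:,:,0]>.3)&(W[:,:,0]<.6)
    m=cv2.morphologyEx(m.astype(np.uint8),cv2.MORPH_OPEN,np.ones((3,3)))
    k,l,st,ce=cv2.connectedComponentsWithStats(m); i=1+st[1:,4].argmax()
    q=W[l==i]; r=cv2.minAreaRect(q[:,:2].astype(np.float32)*1000); print("rest mm",r,np.median(q[:,2]))
    x0,y0,w,h=st[i,:4]; g=cv2.cvtColor(s["color"],cv2.COLOR_RGB2GRAY)[y0:y0+h,x0:x0+w]
    print("comp",st[i],"ctr"); 
    # dark hole
    u0,v0=((262,315) if n=="top" else (387,221))
    G=cv2.cvtColor(s["color"],cv2.COLOR_RGB2GRAY)[v0-9:v0+10,u0-9:u0+10].astype(int)
    print(G[3:-3,2:-2])
    z=G<np.median(G)*.72
    vv,uu=np.nonzero(z); print("hole px",uu.mean()+u0-9,vv.mean()+v0-9,z.sum(),ray(s,uu.mean()+u0-9,vv.mean()+v0-9,.055))
    C=s["color"]; big=cv2.resize(C[b-10:d+10,a-10:c+10][:,:,::-1],None,fx=5,fy=5,interpolation=cv2.INTER_CUBIC); cv2.imwrite(f"pics/c_{n}.png",big)
a,b=[cv2.imread(f"pics/c_{n}.png") for n in("top","scene")]
b=cv2.copyMakeBorder(b,0,max(0,a.shape[0]-b.shape[0]),0,0,cv2.BORDER_CONSTANT)
cv2.imwrite("pics/c.png",cv2.resize(np.hstack([a,b[:a.shape[0]]]),(0,0),fx=.8,fy=.8)); print(a.shape,b.shape)
E
```

```text
top hist [(np.float64(0.04), 71), (np.float64(0.044), 307), (np.float64(0.048), 798), (np.float64(0.052), 90), (np.float64(0.108), 15), (np.float64(0.112), 30), (np.float64(0.116), 424), (np.float64(0.12), 287), (np.float64(0.124), 9), (np.float64(0.128), 1), (np.float64(0.132), 5), (np.float64(0.136), 3), (np.float64(0.14), 4), (np.float64(0.144), 6), (np.float64(0.148), 25), (np.float64(0.152), 103), (np.float64(0.156), 63), (np.float64(0.16), 2)]
0.108 0.135 770 [ 0.4858 -0.1482  0.1193] [ 0.4546 -0.1811  0.1087] [ 0.5176 -0.1175  0.1349] med z 0.1195 ((0.4862954616546631, -0.14965906739234924), 0.032927557826042175)
0.146 0.166 196 [ 0.486  -0.1487  0.1547] [ 0.4725 -0.1623  0.1466] [ 0.4993 -0.1357  0.1607] med z 0.1549 ((0.4860895276069641, -0.14926688373088837), 0.013977797701954842)
0.152 0.166 168 [ 0.4863 -0.1494  0.1555] [ 0.4741 -0.1623  0.152 ] [ 0.4991 -0.1366  0.1607] med z 0.1554 ((0.48618417978286743, -0.14958998560905457), 0.01346578262746334)
rest mm ((467.04705810546875, 155.1650390625), (89.13802337646484, 150.4636688232422), 0.11143778264522552) 0.05568692601164
[... 2144 characters left out ...]
 70 70 70 69 72 71 70 70 69 70 69 70]
 [70 71 71 73 72 70 70 71 71 70 70 70 71 69 70]
 [70 72 70 72 68 63 53 54 61 63 71 71 70 69 70]
 [71 71 70 63 44 30 23 17 26 40 60 72 71 70 70]
 [70 71 66 31 20 19 20 23 17 21 32 62 69 70 70]
 [71 71 59 19 22 23 23 23 26 19 21 42 66 71 69]
 [72 71 62 26 19 22 24 24 26 22 19 28 62 71 70]
 [70 72 67 34 16 23 24 24 23 20 15 31 63 72 70]
 [72 70 69 51 26 18 23 18 20 16 24 50 73 72 70]
 [70 72 72 71 53 35 27 22 28 33 47 66 74 70 71]
 [71 70 71 71 73 64 53 54 57 61 70 72 71 71 71]
 [70 72 71 69 71 73 74 73 74 72 72 70 71 68 68]
 [70 69 71 71 71 72 71 73 69 70 70 70 69 71 70]]
hole px 387.0 221.0 55 [0.4658883  0.12349767 0.055     ]
(550, 525, 3) (550, 425, 3)
```

View pics/c.png

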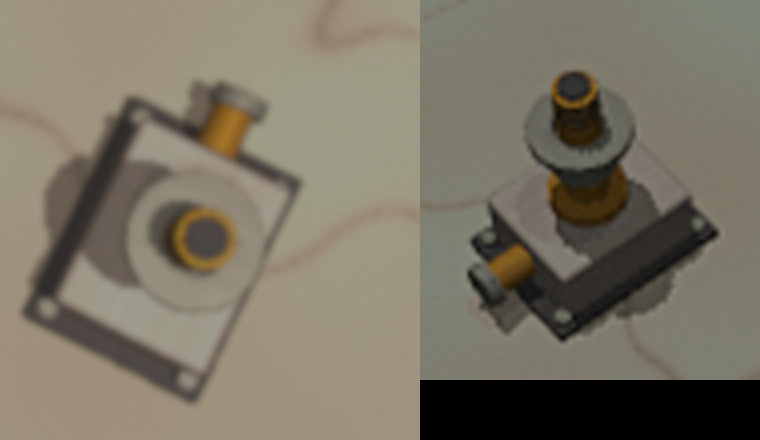

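```bash
python3 -m creep '{"translation":[[0,-20,0],[0,-35,0],[0,-35,0],[0,-35,0],[0,-35,0],[14,-32,0],[14,-32,0],[14,-32,0],[14,-32,0],[14,-32,0],[14,-32,0],[14,-32,0],[14,-32,0],[14,-32,0],[14,-32,0],[14,-32,0],[14,-32,0],[14,-32,0],[14,-32,0],[0,0,0]],"rot":[[0,0,0],[0,0,0],[0,0,0],[0,0,0],[0,0,0],[0,0,0],[0,0,0],[0,0,0],[0,0,0],[0,0,0],[0,0,0],[0,0,0],[0,0,0],[0,0,0],[0,0,0],[0,0,0],[0,0,0],[0,0,0],[0,0,0],[0,0,0]]}' -0.12
```

```text
time: 1.77
eef_pos: [0.4451, -0.0387, 0.2449]
tool_rot: [0.202, 0.979, -0.001, 0.003]
wrist_force: [1.2, -0.7, -0.4]
finger_gap: 0.444
gripper_force: 0.0
```

```bash
python3 -m creep '{"translation":[[10,-28,0],[10,-28,0],[10,-28,0],[11,-26,0],[0,0,-10],[0,0,-15],[0,0,0],[0,0,0],[0,0,0],[0,0,0]],"rot":[[0,0,0],[0,0,0],[0,0,0],[0,0,0],[0,0,0],[0,0,0],[0,0,0],[0,0,0],[0,0,0],[0,0,0]]}'; python3 - <<'E'
from workcell import ctrl,imaging
import cv2
s=imaging.snapshot("scene"); cv2.imwrite("pics/a1.png",cv2.resize(s["color"][110:260,200:400,::-1],None,fx=4,fy=4,interpolation=cv2.INTER_CUBIC))
o=ctrl.get_obs(); print(o["eef_pos"],o["tool_rot"],o["wrist_force"])
E
```

```text
time: 2.6
eef_pos: [0.4823, -0.1427, 0.2202]
tool_rot: [0.2, 0.98, -0.0, 0.001]
wrist_force: [0.5, 0.6, 0.3]
finger_gap: 0.444
gripper_force: 0.0
[ 0.48230956 -0.14277973  0.22030718] [ 1.99689097e-01  9.79859048e-01 -2.28569831e-04  6.76881567e-04] [-0.48162231 -0.26369667 -0.62521756]
```

View pics/a1.png

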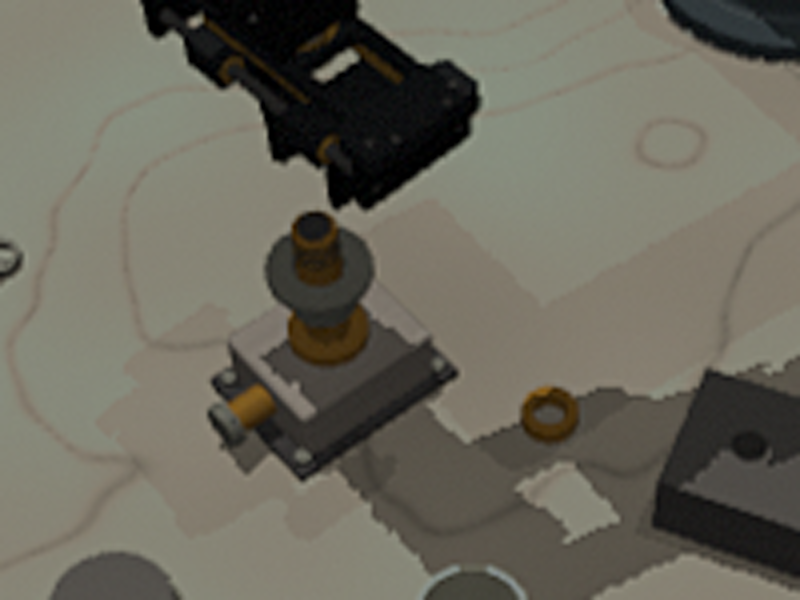

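The gripper is above and slightly behind the plug. The plug top is at crop (315,225) and the fingers at about (350,190). I'll correct xy and lower the fingers astride the barrel.

```bash
python3 -m creep '{"translation":[[2.5,-3,0],[2,-3,0],[0,0,0],[0,0,-10],[0,0,-15],[0,0,-15],[0,0,-15],[0,0,-10],[0,0,-5],[0,0,0],[0,0,0]],"rot":[[0,0,0],[0,0,0],[0,0,0],[0,0,0],[0,0,0],[0,0,0],[0,0,0],[0,0,0],[0,0,0],[0,0,0],[0,0,0]]}'; python3 - <<'E'
from workcell import ctrl,imaging
import cv2
s=imaging.snapshot("scene"); cv2.imwrite("pics/a2.png",cv2.resize(s["color"][130:230,220:340,::-1],None,fx=6,fy=6,interpolation=cv2.INTER_CUBIC))
E
```

```text
time: 3.57
eef_pos: [0.4867, -0.1492, 0.1497]
tool_rot: [0.2, 0.98, -0.0, 0.0]
wrist_force: [-0.6, -0.2, 0.2]
finger_gap: 0.443
gripper_force: 0.0
```

View pics/a2.png

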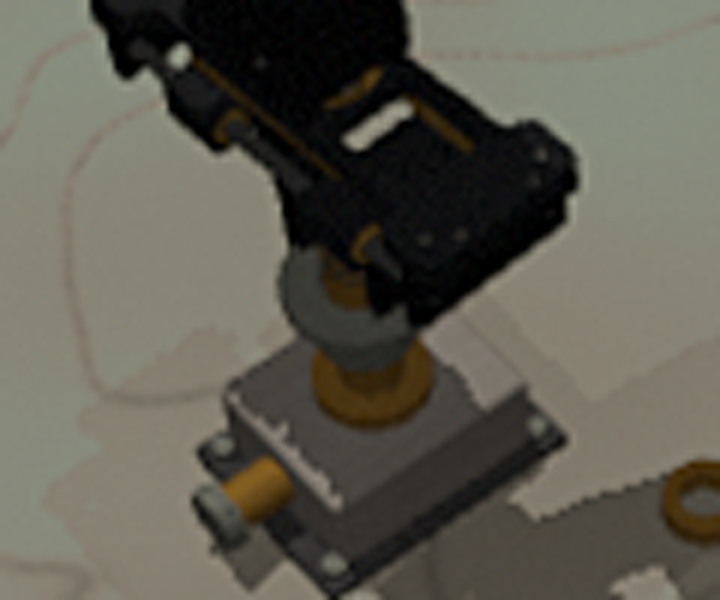

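The fingers are astride the barrel (crop about 345,270), above the flange (about 340,310). Now I feel downward for contact.

```bash
Z='[0,0,0]'; python3 -m creep '{"translation":[[0,0,-2],[0,0,-2],[0,0,-1],[0,0,-1],[0,0,0],[0,0,0],[0,0,0]],"rot":[[0,0,0],[0,0,0],[0,0,0],[0,0,0],[0,0,0],[0,0,0],[0,0,0]]}'; python3 -m creep '{"translation":[[0,0,-1],[0,0,-1],[0,0,0],[0,0,0]],"rot":[[0,0,0],[0,0,0],[0,0,0],[0,0,0]]}';python3 -m creep '{"translation":[[0,0,-1],[0,0,0],[0,0,0]],"rot":[[0,0,0],[0,0,0],[0,0,0]]}'
```

```text
time: 4.2
eef_pos: [0.4865, -0.149, 0.1436]
tool_rot: [0.2, 0.98, -0.0, 0.0]
wrist_force: [-0.1, -0.2, -0.9]
finger_gap: 0.439
gripper_force: 0.0
time: 4.53
eef_pos: [0.4864, -0.149, 0.1415]
tool_rot: [0.2, 0.98, 0.0, -0.0]
wrist_force: [0.0, -0.6, -0.0]
finger_gap: 0.441
gripper_force: 0.0
time: 4.78
eef_pos: [0.4865, -0.149, 0.1409]
tool_rot: [0.2, 0.98, -0.0, 0.0]
wrist_force: [-1.0, 1.5, 4.9]
finger_gap: 0.435
gripper_force: 2.3
```

```bash
python3 -m creep '{"translation":[[0,0,-1],[0,0,-1],[0,0,-1],[0,0,-1],[0,0,-1],[0,0,-1],[0,0,0],[0,0,0],[0,0,0]],"rot":[[0,0,0],[0,0,0],[0,0,0],[0,0,0],[0,0,0],[0,0,0],[0,0,0],[0,0,0],[0,0,0]]}'; python3 -m creep '{"translation":[[0,0,-1],[0,0,-1],[0,0,0],[0,0,0]],"rot":[[0,0,0],[0,0,0],[0,0,0],[0,0,0]]}'
```

```text
time: 5.53
eef_pos: [0.4865, -0.149, 0.1352]
tool_rot: [0.2, 0.98, -0.0, 0.0]
wrist_force: [-1.8, 1.4, 7.0]
finger_gap: 0.436
gripper_force: 3.7
time: 5.87
eef_pos: [0.4865, -0.1491, 0.1333]
tool_rot: [0.2, 0.98, -0.0, 0.0]
wrist_force: [-1.6, 1.5, 8.4]
finger_gap: 0.44
gripper_force: 4.2
```

```bash
python3 -m creep '{"translation":[[0,0,-0.7],[0,0,-0.7],[0,0,0],[0,0,0],[0,0,0]],"rot":[[0,0,0],[0,0,0],[0,0,0],[0,0,0],[0,0,0]]}'; python3 -m creep '{"translation":[[0,0,0],[0,0,0],[0,0,0],[0,0,0],[0,0,0],[0,0,0],[0,0,0],[0,0,0],[0,0,0],[0,0,0]],"rot":[[0,0,0],[0,0,0],[0,0,0],[0,0,0],[0,0,0],[0,0,0],[0,0,0],[0,0,0],[0,0,0],[0,0,0]]}' -0.6 35
```

```text
time: 6.28
eef_pos: [0.4865, -0.149, 0.132]
tool_rot: [0.2, 0.98, -0.0, 0.0]
wrist_force: [-2.0, 1.1, 8.6]
finger_gap: 0.44
gripper_force: 4.5
time: 7.12
eef_pos: [0.4872, -0.1495, 0.1322]
tool_rot: [0.2, 0.98, -0.0, 0.001]
wrist_force: [-1.4, 1.1, 9.5]
finger_gap: 0.315
gripper_force: 36.2
```

Gripped with the sleeve about 9 mm down. Now I draw the plug out slowly.

```bash
python3 -m creep '{"translation":[[0,0,1],[0,0,1],[0,0,1],[0,0,0],[0,0,0]],"rot":[[0,0,0],[0,0,0],[0,0,0],[0,0,0],[0,0,0]]}'; python3 -m creep '{"translation":[[0,0,1],[0,0,1],[0,0,1],[0,0,0],[0,0,0]],"rot":[[0,0,0],[0,0,0],[0,0,0],[0,0,0],[0,0,0]]}'
```

```text
time: 7.53
eef_pos: [0.4872, -0.1494, 0.1349]
tool_rot: [0.2, 0.98, -0.0, 0.001]
wrist_force: [0.1, -0.1, 6.8]
finger_gap: 0.313
gripper_force: 36.3
time: 7.95
eef_pos: [0.4869, -0.1495, 0.1366]
tool_rot: [0.2, 0.98, -0.0, 0.0]
wrist_force: [2.5, -2.3, -6.9]
finger_gap: 0.314
gripper_force: 35.0
```

```bash
python3 -m creep '{"translation":[[0,0,1],[0,0,1],[0,0,0],[0,0,0]],"rot":[[0,0,0],[0,0,0],[0,0,0],[0,0,0]]}'; python3 -m creep '{"translation":[[0,0,1],[0,0,1],[0,0,1],[0,0,0],[0,0,0]],"rot":[[0,0,0],[0,0,0],[0,0,0],[0,0,0],[0,0,0]]}'
```

```text
time: 8.28
eef_pos: [0.4868, -0.1494, 0.1391]
tool_rot: [0.2, 0.98, -0.0, 0.0]
wrist_force: [1.3, -4.6, -9.2]
finger_gap: 0.317
gripper_force: 35.0
time: 8.7
eef_pos: [0.4868, -0.1494, 0.1425]
tool_rot: [0.2, 0.98, -0.0, 0.001]
wrist_force: [2.7, -5.4, -6.2]
finger_gap: 0.315
gripper_force: 35.0
```

```bash
python3 -m creep '{"translation":[[0,0,2],[0,0,2],[0,0,2],[0,0,2],[0,0,2],[0,0,2],[0,0,0],[0,0,0]],"rot":[[0,0,0],[0,0,0],[0,0,0],[0,0,0],[0,0,0],[0,0,0],[0,0,0],[0,0,0]]}'; python3 -m creep '{"translation":[[0,0,2],[0,0,2],[0,0,3],[0,0,3],[0,0,4],[0,0,5],[0,0,6],[0,0,8],[0,0,8],[0,0,8],[0,0,8],[0,0,8],[0,0,5],[0,0,0],[0,0,0]],"rot":[[0,0,0],[0,0,0],[0,0,0],[0,0,0],[0,0,0],[0,0,0],[0,0,0],[0,0,0],[0,0,0],[0,0,0],[0,0,0],[0,0,0],[0,0,0],[0,0,0],[0,0,0]]}'; python3 - <<'E'
from workcell import ctrl,imaging
import cv2
s=imaging.snapshot("scene"); cv2.imwrite("pics/a3.png",cv2.resize(s["color"][100:230,210:350,::-1],None,fx=4.5,fy=4.5,interpolation=cv2.INTER_CUBIC))
E
```

```text
time: 9.37
eef_pos: [0.4865, -0.1489, 0.1548]
tool_rot: [0.2, 0.98, -0.0, 0.0]
wrist_force: [2.1, -3.3, 0.5]
finger_gap: 0.312
gripper_force: 35.0
time: 10.62
eef_pos: [0.4865, -0.149, 0.2245]
tool_rot: [0.2, 0.98, -0.0, 0.0]
wrist_force: [0.0, 0.4, -2.8]
finger_gap: 0.315
gripper_force: 35.0
```

View pics/a3.png

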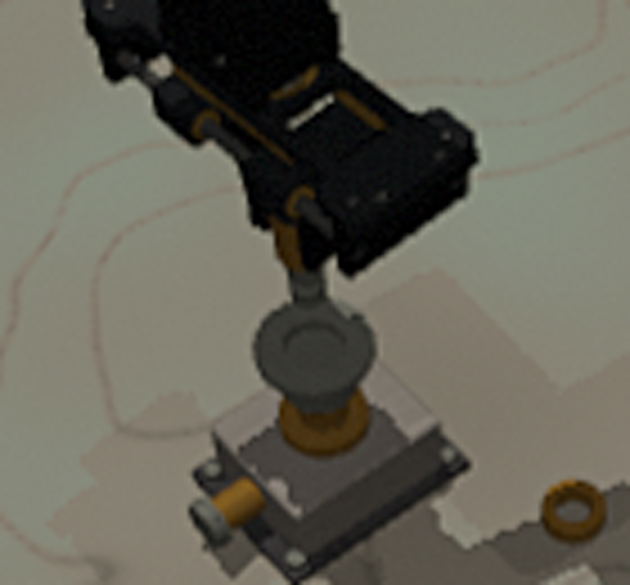

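The plug is held clear (stem at about 305,285), and the sleeve is home and empty (about 315,345). Next I carry it to the rest.

```bash
python3 -m creep '{"translation":[[0,10,0],[-2,20,0],[-2.5,30,0],[-2.5,30,0],[-2.5,30,0],[-2.5,30,0],[-2.5,30,0],[-2.5,30,0],[-2.5,30,0],[-1,20,0],[0,12,0],[0,0,0],[0,0,-10],[0,0,-20],[0,0,-20],[0,0,-20],[0,0,-10],[0,0,-5],[0,0,0],[0,0,0]],"rot":[[0,0,0],[0,0,0],[0,0,0],[0,0,0],[0,0,0],[0,0,0],[0,0,0],[0,0,0],[0,0,0],[0,0,0],[0,0,0],[0,0,0],[0,0,0],[0,0,0],[0,0,0],[0,0,0],[0,0,0],[0,0,0],[0,0,0],[0,0,0]]}'; python3 - <<'E'
from workcell import ctrl,imaging
import cv2
s=imaging.snapshot("scene"); cv2.imwrite("pics/a4.png",cv2.resize(s["color"][140:270,310:450,::-1],None,fx=4.5,fy=4.5,interpolation=cv2.INTER_CUBIC))
print(ctrl.get_obs()["eef_pos"])
E
```

```text
time: 12.33
eef_pos: [0.4661, 0.1227, 0.1392]
tool_rot: [0.2, 0.98, -0.0, -0.0]
wrist_force: [0.5, 0.7, -2.0]
finger_gap: 0.316
gripper_force: 35.0
[0.46648372 0.12278327 0.13962749]
```

View pics/a4.png

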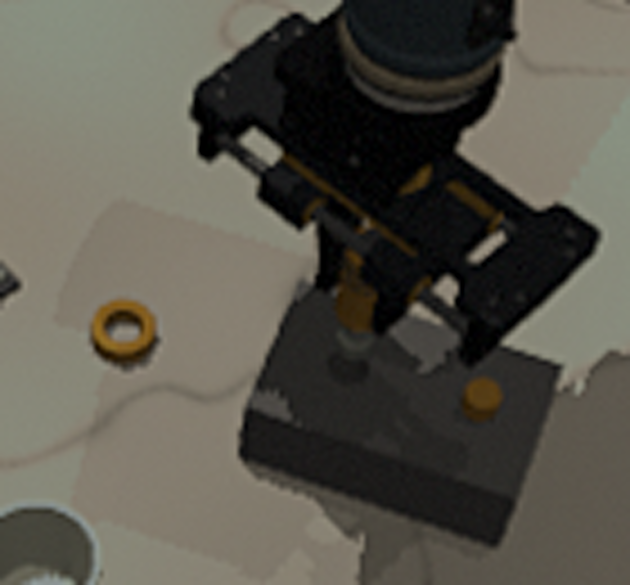

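The plug (bottom at about 352,345) hangs just above the larger hole (350,365). The nozzle (482,398) is clear. Lowering slowly.

```bash
python3 -m creep '{"translation":[[0,0.3,-4],[0,0.3,-4],[0,0,-4],[0,0,-3],[0,0,-2],[0,0,-2],[0,0,-2],[0,0,0],[0,0,0]],"rot":[[0,0,0],[0,0,0],[0,0,0],[0,0,0],[0,0,0],[0,0,0],[0,0,0],[0,0,0],[0,0,0]]}'; python3 -m creep '{"translation":[[0,0,-1],[0,0,-1],[0,0,-1],[0,0,-1],[0,0,0],[0,0,0]],"rot":[[0,0,0],[0,0,0],[0,0,0],[0,0,0],[0,0,0],[0,0,0]]}'
```

```text
time: 13.13
eef_pos: [0.4663, 0.1235, 0.1181]
tool_rot: [0.2, 0.98, 0.0, 0.0]
wrist_force: [1.0, -0.4, -2.5]
finger_gap: 0.312
gripper_force: 35.0
time: 13.63
eef_pos: [0.4663, 0.1235, 0.1141]
tool_rot: [0.2, 0.98, 0.0, 0.0]
wrist_force: [1.2, -1.0, -3.4]
finger_gap: 0.309
gripper_force: 35.0
```

```bash
python3 -m creep '{"translation":[[0,0,-2],[0,0,-2],[0,0,-2],[0,0,-2],[0,0,-2],[0,0,-2],[0,0,0],[0,0,0]],"rot":[[0,0,0],[0,0,0],[0,0,0],[0,0,0],[0,0,0],[0,0,0],[0,0,0],[0,0,0]]}'; python3 -m creep '{"translation":[[0,0,-2],[0,0,-2],[0,0,-2],[0,0,-2],[0,0,-2],[0,0,-1],[0,0,0],[0,0,0]],"rot":[[0,0,0],[0,0,0],[0,0,0],[0,0,0],[0,0,0],[0,0,0],[0,0,0],[0,0,0]]}'
```

```text
time: 14.3
eef_pos: [0.4663, 0.1235, 0.1019]
tool_rot: [0.2, 0.98, 0.0, 0.0]
wrist_force: [2.4, -1.2, -3.8]
finger_gap: 0.312
gripper_force: 35.0
time: 14.97
eef_pos: [0.4663, 0.1235, 0.091]
tool_rot: [0.2, 0.98, 0.0, 0.0]
wrist_force: [3.9, -1.5, -3.8]
finger_gap: 0.315
gripper_force: 35.0
```

```bash
python3 -m creep '{"translation":[[0,0,-1],[0,0,-1],[0,0,0],[0,0,0]],"rot":[[0,0,0],[0,0,0],[0,0,0],[0,0,0]]}'
```

```text
time: 15.3
eef_pos: [0.4663, 0.1235, 0.0892]
tool_rot: [0.2, 0.98, 0.0, 0.0]
wrist_force: [3.6, -1.2, -1.0]
finger_gap: 0.313
gripper_force: 35.0
```

```bash
python3 -m creep '{"translation":[[0.6,-0.2,0],[0,0,-0.7],[0,0,-0.7],[0,0,0],[0,0,0]],"rot":[[0,0,0],[0,0,0],[0,0,0],[0,0,0],[0,0,0]]}';python3 -m creep '{"translation":[[0,0,-0.5],[0,0,-0.5],[0,0,0],[0,0,0]],"rot":[[0,0,0],[0,0,0],[0,0,0],[0,0,0]]}'
```

```text
time: 15.72
eef_pos: [0.4664, 0.1234, 0.0884]
tool_rot: [0.2, 0.98, 0.0, 0.0]
wrist_force: [1.4, -1.2, 6.1]
finger_gap: 0.314
gripper_force: 35.0
time: 16.05
eef_pos: [0.4664, 0.1234, 0.0884]
tool_rot: [0.2, 0.98, 0.0, 0.0]
wrist_force: [0.8, -1.5, 14.6]
finger_gap: 0.315
gripper_force: 35.0
```

Firm contact at the expected height. I relieve the force, release with a limited opening, and rise.

```bash
python3 -m creep '{"translation":[[0,0,0.7],[0,0,0.5],[0,0,0],[0,0,0]],"rot":[[0,0,0],[0,0,0],[0,0,0],[0,0,0]]}'; python3 -m creep '{"translation":[[0,0,0],[0,0,0],[0,0,0],[0,0,0],[0,0,0]],"rot":[[0,0,0],[0,0,0],[0,0,0],[0,0,0],[0,0,0]]}' -0.1; python3 -m creep '{"translation":[[0,0,3],[0,0,6],[0,0,10],[0,0,15],[0,0,20],[0,0,25],[0,0,25],[0,0,25],[0,0,15],[-10,10,5],[-20,20,0],[-20,30,0],[-20,30,0],[-10,20,0],[0,10,0],[0,0,0],[0,0,0]],"rot":[[0,0,0],[0,0,0],[0,0,0],[0,0,0],[0,0,0],[0,0,0],[0,0,0],[0,0,0],[0,0,0],[0,0,0],[0,0,0],[0,0,0],[0,0,0],[0,0,0],[0,0,0],[0,0,0],[0,0,0]]}'; python3 - <<'E'
from workcell import ctrl,imaging
from h import *
s=imaging.snapshot("scene"); cv2.imwrite("pics/a5.png",cv2.resize(s["color"][120:280,230:460,::-1],None,fx=3.4,fy=3.4,interpolation=cv2.INTER_CUBIC))
W=cloud(s); p=W.reshape(-1,3); p=p[(np.hypot(p[:,0]-.466,p[:,1]-.1235)<.02)&(p[:,2]<.13)]
t=p[p[:,2]>np.nanmax(p[:,2])-.008]; print("plug top",np.nanmax(p[:,2]),np.median(t,0)); q=W.reshape(-1,3); q=q[(np.hypot(q[:,0]-.487,q[:,1]+.149)<.03)&(q[:,2]>.105)]; print("flange",np.median(q,0))
E
```

```text
time: 16.38
eef_pos: [0.4664, 0.1234, 0.0884]
tool_rot: [0.2, 0.98, 0.0, -0.0]
wrist_force: [1.6, -1.7, 8.2]
finger_gap: 0.312
gripper_force: 35.0
time: 16.8
eef_pos: [0.4655, 0.1235, 0.0875]
tool_rot: [0.2, 0.98, -0.0, -0.001]
wrist_force: [-0.8, 0.8, -0.4]
finger_gap: 0.443
gripper_force: 0.0
time: 18.22
eef_pos: [0.3864, 0.2436, 0.2367]
tool_rot: [0.199, 0.98, -0.0, 0.0]
wrist_force: [1.0, -0.8, 0.8]
finger_gap: 0.451
gripper_force: 0.0
plug top 0.11667791969992179 [0.46845418 0.12432993 0.11166357]
flange [ 0.48487882 -0.15021078  0.11852336]
```

View pics/a5.png

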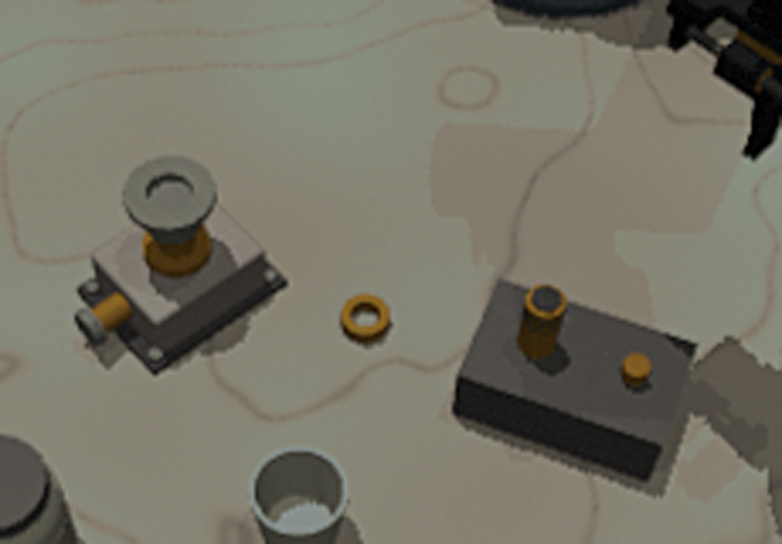

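The plug stands in the larger hole (button at about 545,298) with its shoulder on the rest and its top at about 0.112 m, as expected. The sleeve is up (170,195), and the nozzle (636,367) and nut (366,318) are undisturbed.

```bash
python3 -c "
from workcell import ctrl; print(ctrl.finish_job())"
```

```text
the job is handed in; nothing more can be done
None
```

The job is handed in: the plug was unlocked, drawn out and parked fully home in the rest's larger hole, and the sleeve is back up. The last picture showed the nozzle and nut undisturbed, the robot touched nothing, and it took about 18 s.

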